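# Weigh two cartons and dock the fuller one

## Task

The two identical-looking staple cartons hold different amounts: stand one on each pan of the little two-pan balance, let go, and see which is heavier. Then put the heavier one upright into the slot of the wooden holder and push it down, together with the slot's stiff sliding floor, until you feel the floor reach its bottom stop; be firm but do not force it (stay below about 20 N). Leave the lighter one standing on its pan, do not strike the balance, and do not shift the eraser or the black tin.

Things in the scene. Friction and masses are not known exactly. Their poses are not given: they have to be found in the camera images.
- carton_a: One of two look-alike small upright cartons (white with a pink-red lower band), 23 (own x) x 46 (own y) x 56 mm tall (own z); origin at the centre of its underside. Mass somewhere between 0.08 and 0.2 kg; either of the two may be the heavier. Grasp across the 23 mm side (own x), on its upper half.
- carton_b: The other look-alike carton, same size, origin and axes as carton_a.
- balance: Grey plastic two-pan balance, fixed to the desk: base 100 (own x) x 200 (own y) mm, 14 mm high, origin at the centre of the base's underside. The pans lie 120 mm to either side along its own y axis; beam pivot 52 mm above the desk.
- pan_left: The bare metal pan on the balance's +y side: disc 80 mm in diameter, stays level as it rises and falls. Origin on its hinge, on the pan's axis, 20 mm below the pan's upper face.
- pan_right: The like pan on the balance's -y side, same origin and size.
- pan_left_top (a point): Centre of the upper face of pan_left; about 72 mm above the desk when the balance is level, 12 mm lower or higher when the beam is on its stops.
- pan_right_top (a point): Centre of the upper face of pan_right, likewise.
- beam (a joint): Tilt of the balance beam in rad, 0 level, positive when pan_left is UP and pan_right DOWN; stops at -0.10 and +0.10. A weak spring (0.2 Nm/rad) brings it level when the loads are equal; a difference of 10 g tilts it by about 0.06 rad. It settles within about 1.5 s. Where on a pan the load stands does not matter.
- holder: Pale wooden carton holder fixed to the desk, foot 74 (own x) x 94 (own y) mm, its four walls 10 mm thick and up to 32 mm above the desk; origin on the underside below the slot. The slot, 27 (own x) x 50 (own y) mm inside, is open at the top and takes a carton upright with the carton's x along the holder's x (either way round).
- slot_mouth (a point): Centre of the slot's mouth, level with the top of the walls, 32 mm above the desk.
- slot_floor_top (a point): Point on the black plastic floor of the slot, which slides up and down in it: at the centre of its upper face. It starts part way up and ends, at the bottom stop, with this face 8 mm above the desk.
- slot_floor (a joint): How far the slot's floor has been pushed down (m): 0 at the top, 6 mm below the mouth; 0.018 at its rigid bottom stop. It starts anywhere from 0 to 0.007. It slides stiffly: about 8 N moves it slowly, more if pushed faster (20 N per m/s on top), and it stays where it is left; a carton's weight alone does not move it.
- rubber: White eraser in a blue sleeve, 20x43x12 mm, lying loose between the cartons; a bystander. Origin at the centre of its underside.
- lead_tin: Flat black tin, 50x74x16 mm, lying loose; a bystander. Origin at the centre of its underside.
Things that resemble listed ones, but are neither listed nor needed, are in the scene too. Leave any blue or orange look-alike of the carton_b alone.

How it is judged:
By the outcome, as a careful person would: the job done as asked, in the order asked, and still so for the second after the job is handed in, with the robot touching nothing.
It also fails if it takes over 72 s, if anything falls off the work surface, if the arm or the gripper's body presses on something with over 40 N, if the wrist force passes 120 N, or if a joint passes its speed limit or range.

## Robot

A 7-joint arm with a two-finger parallel gripper is mounted at the origin on a cart in front of the work surface, level with it; the furniture and walls round the work are solid. World frame = base frame: x ahead of the robot, y to its left, z up, the work surface at z = 0. Lengths are in m, angles in rad, forces in N, time in s.
With the tool pointing down it reaches from about 0.4 to 0.85 m from the base axis. Payload 4.4 kg.
Tool frame: the origin (TCP) lies on the centre line of the jaws, within the pads' length; the fingertips stand 22 mm ahead of it and the grasp point (between the pads) lies 3 mm ahead of it; z points along the fingers, y is the line along which they close (so a half turn about z gives the same grasp; the last joint's range is limited). The gripper opens to 94 mm and grips with 3 to 60 N. Pads are 16 mm wide; open, the fingers measure 119 mm over their backs; the gripper's body (75 mm by 177 mm) begins 78 mm behind the grasp point.
Start: joints at [1.099, 0.628, 0.038, 1.517, -0.027, 0.996, -0.02], TCP at [0.257, -0.597, 0.198] pointing down, gripper open.
Joint ranges: [-3.06, 3.06], [-0.37, 2.12], [-1.25, 1.32], [0.18, 2.47], [-1.1, 4.24], [0.23, 1.98], [-2.94, 2.94]. Speed limits (rad/s): [2.57, 2.57, 3.14, 3.14, 3.14, 3.14, 3.14].

## Interface

Orientations are given as a rotation vector (axis times angle).
In Python, from rig import ctrl gives the robot as it stands. The module is installed in compiled form; this text tells all that it offers.
- The arm moves only by the shell command python3 -m jog 'ROWS'. ROWS is JSON, a list of rows, each a list of 7 numbers: the turn, a rotation vector about the tool's x, y, z in rad, then the shift along the tool's x, y, z in mm, then the opening in per cent of the stroke, from 0 (shut) to 100 (fully open). A call has exactly 8 rows; each row shifts and turns the commanded pose from where the row before left it, along the tool's axes as they then stand; what a row does not reach is not made up. A row lasts 1/8 s, in which the tool goes at most 62.5 mm and 10.7 degrees, less where a joint would pass 70% of its speed; a pose out of reach is approached as far as the arm can. A call with a gripper value outside its range is refused whole. The fingers move at their own pace and stop on an object; the grip force is fixed at half the most. Time passes only in rows, so rows that do not move let the fingers close, or fill a call up. It gives the time, the measured TCP pose, the force, the opening and the grip force at its end, in the units of the state.
- ctrl.get_obs(): the state, without advancing time (a new reading comes with each control period).
- ctrl.capture(name): name is "side" or "top"; returns a dict with "color" (420x560x3 uint8, blue, green, red), "K" (3x3 intrinsics, pixels), "k1" (the pictures are not rectified: a ray, as slopes to the right and down, at radius r is drawn at 1 + k1 r^2 times it, then the intrinsics apply), "xyz" and "attitude" of the camera in the world. Camera axes: x right, y down, z forward; pixel columns grow to the right and rows downward; lengths in m; the calibration is good to about 2 mm. A picture is of the moment at which its call begins. There is no depth.
- ctrl.job_done(): hands the job in; it is judged then, once.
The state is a dict: "t": time; "joint_positions": joint angles; "qvel": joint speeds; "joint_efforts": joint torques, N m; "tcp_pos": TCP position; "tool_rot": TCP orientation; "wrist_force": force on the tool from outside, world axes, zero at the start; "ft_torque": the same for the moment, N m; "gripper_width": finger opening in m; "finger_force": force on a finger pad.
Only numpy, scipy, OpenCV 4.12 (cv2) and the standard library are available. Lean on these libraries where they do the work, as an engineer would, in place of code of your own. Each camera call takes 0.05 s, during which the arm holds its last target. There are 200 camera calls.

## Working session

There is one attempt and no reset: what is moved stays moved. The work goes in short steps, Python scripts to look and compute and a shell command to move; the robot and the scene stay as the last step left them, time stands still between calls to the robot, and variables do not carry over. Pictures are saved under pics/ and viewed, at most 11 in all, crops included, and the job is handed in when it is done.

```bash
mkdir -p pics
python3 - <<'E'
from rig import ctrl
import cv2,json
o=ctrl.get_obs()
print(o["t"],o["tcp_pos"],o["tool_rot"],o["gripper_width"])
for n in("side","top"):
    c=ctrl.capture(n); cv2.imwrite(f"pics/{n}0.png",c["color"]); print(n,c["K"],c["k1"],c["xyz"],c["attitude"])
E
```

```text
0.0 [ 0.25636363 -0.59660185  0.19752351] [-3.07545865e+00 -6.32722247e-01  6.09918125e-04] 0.09389255833513041
side [[454.81381723   0.         280.69753467]
 [  0.         454.81381723 208.87966404]
 [  0.           0.           1.        ]] -0.05722744776267491 [0.21687616 1.19670456 0.77519421] [-0.40147554  2.68184651 -1.33364904]
top [[516.730126     0.         294.94532451]
 [  0.         516.730126   209.2070263 ]
 [  0.           0.           1.        ]] -0.17180304529144882 [0.18347947 0.32541216 1.61404896] [-2.10302731  2.15811562 -0.19786625]
```

View pics/top0.png

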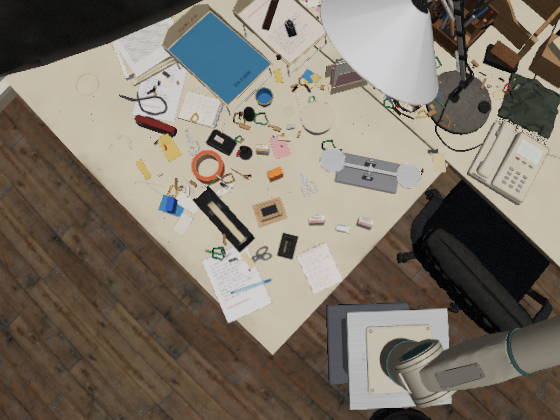

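View pics/side0.png

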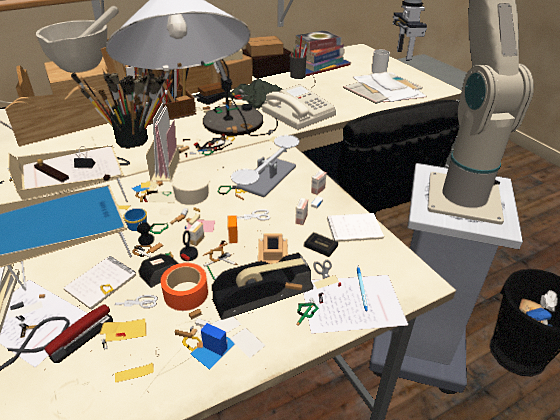

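Candidates for the cartons (top view): white/pink at (317,220) and (365,222), with the eraser between them at (342,229). Look-alikes are orange at (275,174), blue at (170,205) and a small whitish one at (262,149). I choose the two beside the eraser and will check them in a close crop.

Run:
```python
import cv2,numpy as np
t=cv2.imread("pics/top0.png");s=cv2.imread("pics/side0.png")
a=cv2.resize(t[140:260,240:430],None,fx=4.2,fy=4.2,interpolation=cv2.INTER_CUBIC)
b=cv2.resize(s[130:270,180:350],None,fx=4.2,fy=4.2,interpolation=cv2.INTER_CUBIC)
cv2.imwrite("pics/tc.png",a);cv2.imwrite("pics/sc.png",b);print(a.shape,b.shape)
```

```text
(504, 798, 3) (588, 714, 3)
```

View pics/tc.png

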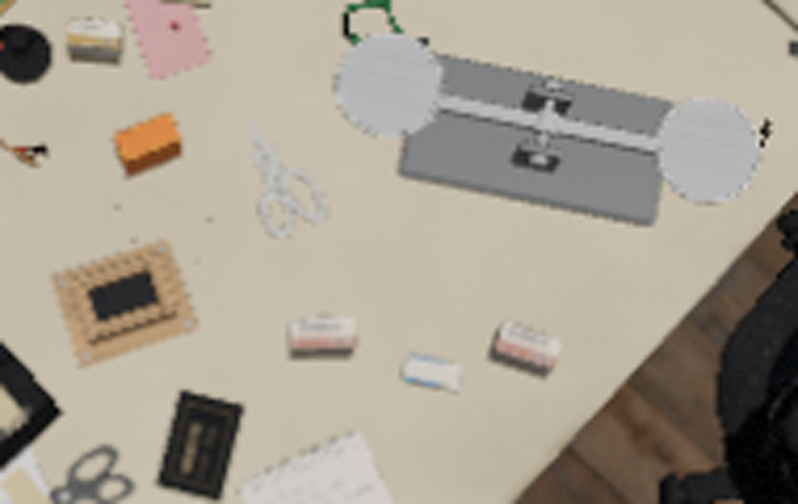

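View pics/sc.png

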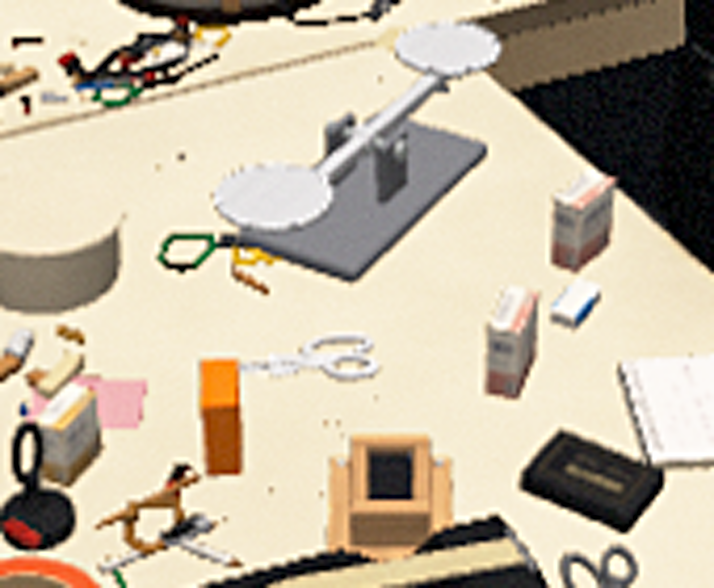

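Confirmed: two white/pink cartons at tc crop (323,337) and (527,348). The decoy at (95,42) has a yellow band. Pans are at (389,85) and (709,150), and the slot is at (124,295).

```bash
cat > h.py <<'E'
import numpy as np,cv2
from scipy.spatial.transform import Rotation as R
C={"side":([[454.81381723,0,280.69753467],[0,454.81381723,208.87966404],[0,0,1]],-0.05722744776267491,[0.21687616,1.19670456,0.77519421],[-0.40147554,2.68184651,-1.33364904]),
"top":([[516.730126,0,294.94532451],[0,516.730126,209.2070263],[0,0,1]],-0.17180304529144882,[0.18347947,0.32541216,1.61404896],[-2.10302731,2.15811562,-0.19786625])}
def unproj(n,uv,z):
    K,k1,p,a=C[n]; uv=np.array(uv,float).reshape(-1,1,2)
    d=cv2.undistortPoints(uv,np.array(K),np.array([k1,0,0,0.]))[:,0]
    d=np.c_[d,np.ones(len(d))]@R.from_rotvec(a).as_matrix().T
    return np.array(p)+d*((z-p[2])/d[:,2:])
def proj(n,X):
    K,k1,p,a=C[n]; M=R.from_rotvec(a).as_matrix().T
    return cv2.projectPoints(np.array(X,float).reshape(-1,1,3),M,-M@np.array(p),np.array(K),np.array([k1,0,0,0.]))[0][:,0]
def tc(p): return (np.array(p)+.5)/4.2-.5+[240,140]
def sc(p): return (np.array(p)+.5)/4.2-.5+[180,130]
E
python3 - <<'E'
from h import *
np.set_printoptions(precision=4,suppress=True)
def show(name,a): print(name,np.asarray(a).round(4).tolist())
for nm,tb,bf in(("L",[(290,320),(355,317)],[(292,357),(355,356)]),("R",[(504,321),(560,343)],[(491,358),(549,376)])):
    A=unproj("top",tc(tb),.056);B=unproj("top",tc(bf),0)
    show(nm+" centre",(A.mean(0)+B.mean(0))/2);print(A[:,:2],B[:,:2])
    for E in(A,B): d=E[1]-E[0];print(np.linalg.norm(d),np.degrees(np.arctan2(d[1],d[0])))
print("side L top,", unproj("side",sc([(514,307)]),.056),"R top",unproj("side",sc([(585,192)]),.056))
for z in(.06,.072,.084): print("pans top",z,unproj("top",tc([(389,85),(709,150)]),z)[:,:2].tolist(),"side",unproj("side",sc([(275,194),(448,48)]),z)[:,:2].tolist())
b=unproj("top",tc([(438,55),(688,103),(655,224),(400,175)]),.014);show("base",b)
f=unproj("top",tc([(52,275),(165,240),(198,325),(82,365)]),.006);show("foot",f);show("fm",f.mean(0))
w=unproj("top",tc([(88,292),(154,270),(160,297),(95,320)]),.024);show("floor",w);show("wm",w.mean(0))
show("rub",unproj("top",tc([(432,373)]),.012));show("tin",unproj("top",tc([(182,391),(243,405),(218,498),(158,484)]),.016))
E
```

```text
L centre [0.434, 0.2452, 0.028]
[[0.4433 0.2702]
 [0.4443 0.2228]] [[0.4244 0.2676]
 [0.4239 0.2202]]
0.04744816378777072 -88.79627649803645
0.04744052801847555 -90.57317154757318
R centre [0.421, 0.0948, 0.028]
[[0.4385 0.1139]
 [0.4212 0.0735]] [[0.4197 0.1175]
 [0.4048 0.0742]]
0.04391840732462829 -113.25809442529655
0.045831560556094685 -108.96830445757631
side L top, [[0.4355 0.2442 0.056 ]] R top [[0.4224 0.0996 0.056 ]]
pans top 0.06 [[0.6175470438527737, 0.19128054866052235], [0.5626544780363683, -0.04567758246702913]] side [[0.6231164372970835, 0.17269615270825245], [0.5676886751550809, -0.0613948135509903]]
pans top 0.072 [[0.6141952762956993, 0.19231628136747242], [0.559726577942129, -0.04281211488896497]] side [[0.6163002700806781, 0.1898776409189875], [0.5618025114767412, -0.04028559276659438]]
pans top 0.084 [[0.6108435087386248, 0.1933520140744225], [0.5567986778478897, -0.03994664731090081]] side [[0.6094841028642727, 0.20705912912972246], [0.5559163477984013, -0.019176371982197793]]
base [[0.6534, 0.1486, 0.014], [0.6114, -0.0429, 0.014], [0.517, -0.0109, 0.014], [0.5595, 0.1818, 0.014]]
foot [[0.4906, 0.4469, 0.006], [0.5154, 0.3611, 0.006], [0.4496, 0.3376, 0.006], [0.4214, 0.4252, 0.006]]
fm [0.4693, 0.3927, 0.006]
floor [[0.4736, 0.4188, 0.024], [0.489, 0.3693, 0.024], [0.4685, 0.3653, 0.024], [0.4523, 0.4139, 0.024]]
wm [0.4709, 0.3918, 0.024]
rub [[0.4078, 0.1638, 0.012]]
tin [[0.3986, 0.3506, 0.016], [0.387, 0.3056, 0.016], [0.3184, 0.3259, 0.016], [0.3299, 0.3699, 0.016]]
```

```bash
cat >> h.py <<'E'
def go(target,ang,pos=None,rv=None):
    """tool-frame shift (mm) and turn about tool z to reach TCP target with the closing axis at ang deg (mod 180)"""
    from rig import ctrl
    o=ctrl.get_obs(); p=np.array(o["tcp_pos"] if pos is None else pos); M=R.from_rotvec(o["tool_rot"] if rv is None else rv).as_matrix()
    y=np.degrees(np.arctan2(M[1,1],M[0,1])); d=(ang-y+90)%180-90
    print("t",round(o["t"],2),"tcp",p.round(4),"closing",round(y,1),"tilt",M[:2,2].round(4),"shift mm",(M.T@(np.array(target)-p)*1000).round(1),"turn z",round(np.radians(-d),3),"F",np.round(o["wrist_force"],1),"w",round(o["gripper_width"],4))
E
python3 - <<'E'
from h import *
go([.4215,.097,.25],-21)
for z in(0,.1,.2,.3): print(z,unproj("side",[(345,130),(440,105)],z)[:,:2].round(2).tolist(),unproj("top",[(420,200),(500,310),(545,300)],z)[:,:2].round(2).tolist())
E
```

```text
t 0.1 tcp [ 0.2564 -0.5967  0.1976] closing -66.8 tilt [-0.0007  0.0015] shift mm [ 425.5 -572.3  -51.5] turn z -0.799 F [-0.2 -0.4 -0.3] w 0.0942
0 [[0.41, -0.31], [0.08, -0.66]] [[0.49, -0.09], [0.13, -0.33], [0.16, -0.49]]
0.1 [[0.39, -0.12], [0.1, -0.42]] [[0.48, -0.07], [0.14, -0.29], [0.16, -0.44]]
0.2 [[0.36, 0.08], [0.11, -0.18]] [[0.46, -0.04], [0.14, -0.25], [0.16, -0.39]]
0.3 [[0.34, 0.27], [0.13, 0.06]] [[0.44, -0.01], [0.14, -0.21], [0.16, -0.34]]
```

```bash
python3 -m jog '[[0,0,0,0,0,-60,100],[0,0,0,30,0,-40,100],[0,0,0,60,0,0,100],[0,0,0,45,-40,0,100],[0,0,0,40,-45,0,100],[0,0,0,30,-50,0,100],[0,0,0,30,-50,0,100],[0,0,0,30,-50,0,100]]'
python3 -c "
from h import *
go([.4215,.097,.25],-21)"
```

```text
t: 1.1
tcp_pos: [0.4073, -0.2746, 0.2982]
tool_rot: [-3.077, -0.633, 0.0]
wrist_force: [0.8, 0.0, -0.6]
gripper_width: 0.0941
finger_force: 0.0
t 1.1 tcp [ 0.4073 -0.2746  0.2982] closing -66.7 tilt [-0.0001  0.0003] shift mm [ 159.8 -335.7   48.3] turn z -0.798 F [ 0.8  0.  -0.6] w 0.0941
```

```bash
python3 -m jog '[[0,0,0,22,-48,0,100],[0,0,0,24,-50,0,100],[0,0,0,24,-50,0,100],[0,0,0,24,-50,8,100],[0,0,0,22,-46,10,100],[0,0,0,16,-34,10,100],[0,0,-0.1,0,0,10,100],[0,0,-0.17,0,0,10,100]]'
python3 -m jog '[[0,0,-0.18,0,0,10,100],[0,0,-0.18,0,0,10,100],[0,0,-0.17,0,0,5,100],[0,0,0,0,0,0,100],[0,0,0,0,0,0,100],[0,0,0,0,0,0,100],[0,0,0,0,0,0,100],[0,0,0,0,0,0,100]]'
python3 -c "
from h import *
go([.4215,.097,.051],-21)"
```

```text
t: 2.1
tcp_pos: [0.4185, 0.0315, 0.2499]
tool_rot: [-2.96, -1.052, 0.001]
wrist_force: [1.2, -0.1, 1.1]
gripper_width: 0.0938
finger_force: 0.0
t: 3.1
tcp_pos: [0.4189, 0.0309, 0.2255]
tool_rot: [2.588, 1.781, 0.0]
wrist_force: [0.1, 0.4, -0.5]
gripper_width: 0.094
finger_force: 0.0
t 3.1 tcp [0.4189 0.0309 0.2255] closing -20.9 tilt [ 0.0003 -0.0001] shift mm [ 62.7 -21.3 174.5] turn z 0.001 F [ 0.1  0.4 -0.5] w 0.094
```

```bash
python3 -m jog '[[0,0,0,31,-10,0,100],[0,0,0,32,-11,0,100],[0,0,0,0,0,40,100],[0,0,0,0,0,40,100],[0,0,0,0,0,15,100],[0,0,0,0,0,0,100],[0,0,0,0,0,0,100],[0,0,0,0,0,0,100]]'
python3 - <<'E'
from h import *
from rig import ctrl
go([.4215,.097,.051],-21)
a=ctrl.capture("top")["color"];b=ctrl.capture("side")["color"]
a=cv2.resize(a[180:260,310:410],None,fx=4,fy=4,interpolation=2);b=cv2.resize(b[120:220,265:365],None,fx=4,fy=4,interpolation=2)
b=b[:320] if 0 else b
c=np.zeros((400,800,3),np.uint8);c[:320,:400]=a;c[:400,400:]=b
cv2.imwrite("pics/g1.png",c)
E
```

```text
t: 4.1
tcp_pos: [0.4225, 0.0974, 0.1312]
tool_rot: [2.587, 1.781, 0.003]
wrist_force: [0.1, -0.2, -0.2]
gripper_width: 0.0941
finger_force: 0.0
t 4.1 tcp [0.4225 0.0974 0.1312] closing -20.9 tilt [0.0019 0.0004] shift mm [-0.8 -0.9 80.2] turn z 0.001 F [ 0.1 -0.2 -0.2] w 0.0941
```

View pics/g1.png

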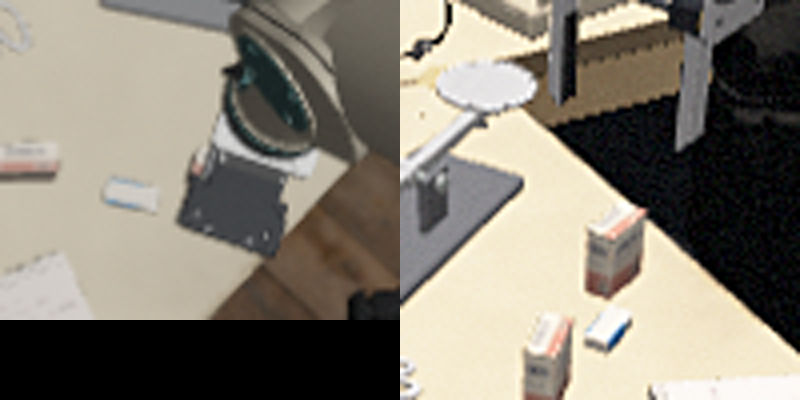

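The fingers (side half, (565,95) and (690,140)) straddle the carton at (615,250). Next I descend and grip.

```bash
python3 -m jog '[[0,0,0,0,0,30,100],[0,0,0,0,0,30,100],[0,0,0,0,0,15,100],[0,0,0,0,0,5,100],[0,0,0,0,0,0,10],[0,0,0,0,0,0,10],[0,0,0,0,0,0,10],[0,0,0,0,0,0,10]]'
python3 -m jog '[[0,0,0,0,0,0,10],[0,0,0,0,0,0,10],[0,0,0,0,0,-30,10],[0,0,0,0,0,-40,10],[0,0,0,0,0,-40,10],[0,0,0,0,0,0,10],[0,0,0,0,0,0,10],[0,0,0,0,0,0,10]]'
python3 -c "
from h import *
go([.561,-.042,.139],-21)"
```

```text
t: 5.2
tcp_pos: [0.422, 0.0972, 0.0507]
tool_rot: [2.588, 1.781, 0.001]
wrist_force: [0.5, 0.4, 1.0]
gripper_width: 0.0577
finger_force: 0.0
t: 6.2
tcp_pos: [0.4208, 0.0969, 0.1593]
tool_rot: [-2.587, -1.781, 0.004]
wrist_force: [0.3, 0.6, 0.4]
gripper_width: 0.0095
finger_force: 0.0
t 6.2 tcp [0.4208 0.0969 0.1593] closing -20.9 tilt [-0.0025 -0.0006] shift mm [-79.6 180.6  20. ] turn z 0.002 F [0.3 0.6 0.4] w 0.0095
```

The fingers close at about 72 mm/s, so I lifted too early. I'll check that the carton is undisturbed.

```bash
python3 -m jog '[[0,0,0,0,0,0,100],[0,0,0,0,0,0,100],[0,0,0,0,0,0,100],[0,0,0,0,0,0,100],[0,0,0,0,0,0,100],[0,0,0,0,0,0,100],[0,0,0,0,0,0,100],[0,0,0,0,0,0,100]]'
python3 - <<'E'
from h import *
from rig import ctrl
s=ctrl.capture("side")["color"]; s0=cv2.imread("pics/side0.png")
f=lambda i:i[165:215,300:340].astype(int)
d=np.abs(f(s)-f(s0)).max(2); print((d>40).sum(), d[:35].max())
cv2.imwrite("pics/s2.png",s)
go([.4218,.097,.051],-21)
E
```

```text
t: 7.2
tcp_pos: [0.4218, 0.0972, 0.1604]
tool_rot: [2.588, 1.781, 0.0]
wrist_force: [0.2, 0.3, -1.0]
gripper_width: 0.0859
finger_force: 0.0
0 31
t 7.25 tcp [0.4218 0.0972 0.1604] closing -20.9 tilt [ 0.0001 -0.    ] shift mm [-2.000e-01  1.000e-01  1.094e+02] turn z 0.002 F [-0.2 -0.3  0.4] w 0.0898
```

```bash
python3 -m jog '[[0,0,0,0,0,40,60],[0,0,0,0,0,40,60],[0,0,0,0,0,25,60],[0,0,0,0,0,4,60],[0,0,0,0,0,0,10],[0,0,0,0,0,0,10],[0,0,0,0,0,0,10],[0,0,0,0,0,0,10]]'
python3 -m jog '[[0,0,0,0,0,0,10],[0,0,0,0,0,0,10],[0,0,0,0,0,0,10],[0,0,0,0,0,0,10],[0,0,0,0,0,-30,10],[0,0,0,0,0,-40,10],[0,0,0,0,0,-40,10],[0,0,0,0,0,0,10]]'
python3 -c "
from h import *
go([.561,-.042,.139],-21)"
```

```text
t: 8.25
tcp_pos: [0.4222, 0.0972, 0.0519]
tool_rot: [2.588, 1.781, 0.002]
wrist_force: [0.1, 0.2, 0.1]
gripper_width: 0.0201
finger_force: 0.0
t: 9.25
tcp_pos: [0.4237, 0.0977, 0.1636]
tool_rot: [2.586, 1.779, 0.009]
wrist_force: [0.4, -0.0, -0.3]
gripper_width: 0.0094
finger_force: 0.0
t 9.25 tcp [0.4237 0.0977 0.1636] closing -20.9 tilt [0.0058 0.0013] shift mm [-81.5 178.   25.3] turn z 0.001 F [ 0.4 -0.  -0.3] w 0.0094
```

Run:
```python
from h import *
from rig import ctrl
b=ctrl.capture("side")["color"];a=ctrl.capture("top")["color"]
a=cv2.resize(a[170:270,310:410],None,fx=4,fy=4,interpolation=2);b=cv2.resize(b[120:220,265:365],None,fx=4,fy=4,interpolation=2)
cv2.imwrite("pics/g2.png",np.hstack([a,b]))
o=ctrl.get_obs();p=o["tcp_pos"];print(p,proj("side",[p,[p[0],p[1],p[2]-.022]]),proj("top",[p]))
```

```text
[0.42160754 0.09684251 0.16122971] [[321.70437225 142.94905755]
 [321.19975226 149.88206406]] [[370.48036636 215.65659832]]
```

View pics/g2.png

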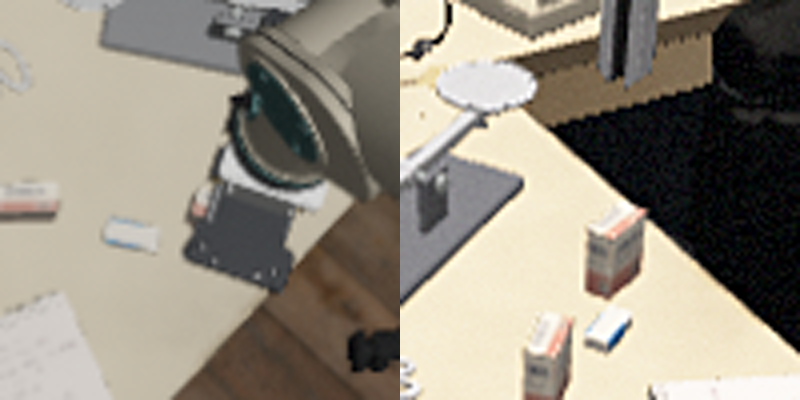

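Run:
```python
from h import *
from rig import ctrl
o=ctrl.get_obs();p=np.array(o["tcp_pos"]);M=R.from_rotvec(o["tool_rot"]).as_matrix()
print(M.round(3).tolist(),o["joint_positions"])
for dz in(0,.028):
  for h in(.075,.15):
    P=[p+[0,0,dz]+M@np.array([a*.0375,b*.0885,-h]) for a,b in((1,1),(1,-1),(-1,-1),(-1,1))]
    print(dz,h,"top",((proj("top",P)-[310,170])*4).round().tolist(),"side",((proj("side",P)-[265,120])*4+[400,0]).round().tolist())
  P=[p+[0,0,dz]+M@np.array([a*.008,b*.005,.022]) for a,b in((1,1),(1,-1),(-1,-1),(-1,1))]
  print("tips",((proj("side",P)-[265,120])*4+[400,0]).round().tolist())
s=ctrl.capture("side")["color"];t=ctrl.capture("top")["color"]
v=np.hstack([cv2.resize(t[150:290,300:433],None,fx=3,fy=3,interpolation=2),cv2.resize(s[0:170,235:368],None,fx=3,fy=3,interpolation=2)[:420]])
cv2.imwrite("pics/g3.png",v);print(v.shape)
```

```text
[[0.357, 0.934, 0.0], [0.934, -0.357, -0.0], [-0.0, 0.0, -1.0]] [-0.00270761  0.40339401 -0.38791063  2.12908635  0.24809925  0.65104477
 -0.92642803]
0 0.075 top [[246.0, 27.0], [165.0, 268.0], [270.0, 305.0], [348.0, 63.0]] side [[494.0, -25.0], [719.0, 53.0], [778.0, 11.0], [558.0, -61.0]]
0 0.15 top [[263.0, -0.0], [178.0, 254.0], [289.0, 292.0], [371.0, 37.0]] side [[497.0, -130.0], [730.0, -58.0], [791.0, -96.0], [563.0, -163.0]]
tips [[612.0, 122.0], [624.0, 126.0], [637.0, 117.0], [625.0, 113.0]]
0.028 0.075 top [[252.0, 17.0], [170.0, 263.0], [277.0, 300.0], [357.0, 54.0]] side [[495.0, -63.0], [723.0, 13.0], [782.0, -28.0], [560.0, -98.0]]
0.028 0.15 top [[269.0, -11.0], [184.0, 248.0], [297.0, 287.0], [380.0, 27.0]] side [[498.0, -171.0], [735.0, -101.0], [796.0, -138.0], [565.0, -203.0]]
tips [[615.0, 86.0], [627.0, 91.0], [640.0, 82.0], [628.0, 78.0]]
(420, 798, 3)
```

View pics/g3.png

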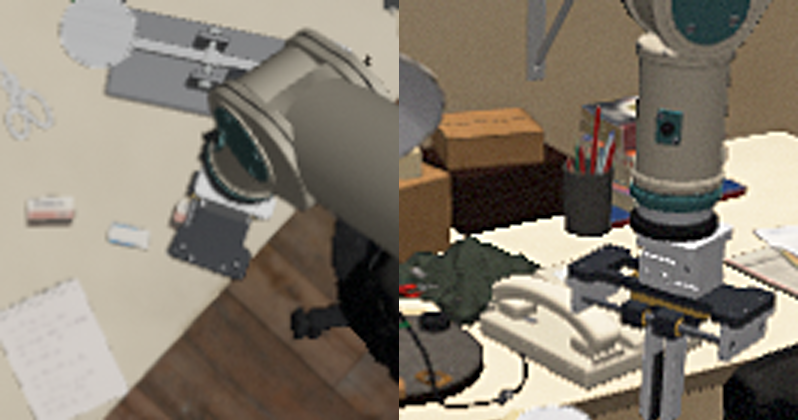

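Picture: lateral position fits, but the fingertips appear at side crop (627,85), about 28 mm higher than the stated tool geometry predicts. That explains why both grasps closed just over the carton. I'll verify with the open-finger picture.

Run:
```python
from h import *
p=np.array([.4225,.0974,.1312]);M=R.from_rotvec([2.587,1.781,.003]).as_matrix()
for dz in(0,.028):
  P=[p+[0,0,dz]+M@np.array([a*.008,b,.022]) for b in(-.0595,-.047,.047,.0595) for a in(-1,1)]
  print(dz,((proj("side",P)-[265,120])*4+[400,0]).round().tolist())
go([.4218,.097,.024],-21)
```

```text
0 [[698.0, 180.0], [686.0, 189.0], [683.0, 174.0], [671.0, 183.0], [573.0, 131.0], [560.0, 140.0], [559.0, 126.0], [546.0, 134.0]]
0.028 [[702.0, 145.0], [689.0, 154.0], [686.0, 139.0], [674.0, 149.0], [575.0, 97.0], [562.0, 106.0], [560.0, 92.0], [547.0, 100.0]]
t 9.45 tcp [0.4208 0.0968 0.1604] closing -20.9 tilt [-0.0022 -0.0007] shift mm [  0.7   1.1 136.4] turn z 0.002 F [-0.1 -0.1 -0.5] w 0.0094
```

```bash
python3 -m jog '[[0,0,0,0,0,0,60],[0,0,0,0,0,0,60],[0,0,0,0,0,0,60],[0,0,0,0,0,0,60],[0,0,0,0,0,20,60],[0,0,0,0,0,30,60],[0,0,0,0,0,30,60],[0,0,0,0,0,20,60]]'
python3 -m jog '[[0,0,0,0,0,15,60],[0,0,0,0,0,10,60],[0,0,0,0,0,10,60],[0,0,0,0,0,0,10],[0,0,0,0,0,0,10],[0,0,0,0,0,0,10],[0,0,0,0,0,0,10],[0,0,0,0,0,0,10]]'
python3 -c "
from h import *
go([.4218,.097,.024],-21)"
```

```text
t: 10.45
tcp_pos: [0.4215, 0.0971, 0.0603]
tool_rot: [-2.587, -1.781, 0.001]
wrist_force: [-0.0, -0.8, 0.1]
gripper_width: 0.0567
finger_force: 0.0
t: 11.45
tcp_pos: [0.4221, 0.0972, 0.0267]
tool_rot: [2.588, 1.781, 0.001]
wrist_force: [-0.3, 0.2, 3.6]
gripper_width: 0.0232
finger_force: 30.0
t 11.45 tcp [0.4221 0.0972 0.0267] closing -20.9 tilt [0.0008 0.0002] shift mm [-0.3 -0.2  2.7] turn z 0.001 F [-0.3  0.2  3.6] w 0.0232
```

```bash
python3 -m jog '[[0,0,0,0,0,-20,10],[0,0,0,0,0,-40,10],[0,0,0,0,0,-40,10],[0,0,0,0,0,-35,10],[0,0,0,0,0,0,10],[0,0,0,0,0,0,10],[0,0,0,0,0,0,10],[0,0,0,0,0,0,10]]'
python3 -c "
from h import *
go([.561,-.042,.0895],-21)"
```

```text
t: 12.45
tcp_pos: [0.421, 0.0971, 0.1604]
tool_rot: [-2.587, -1.781, 0.003]
wrist_force: [-0.1, 0.3, 0.0]
gripper_width: 0.023
finger_force: 29.9
t 12.45 tcp [0.421  0.0971 0.1604] closing -20.9 tilt [-0.0022 -0.0004] shift mm [-79.9 180.5  70.7] turn z 0.002 F [-0.1  0.3  0. ] w 0.023
```

```bash
python3 -m jog '[[0,0,0,-10,20,0,10],[0,0,0,-18,42,0,10],[0,0,0,-20,45,0,10],[0,0,0,-18,42,0,10],[0,0,0,-10,22,0,10],[0,0,0,-4,9.5,0,10],[0,0,0,0,0,0,10],[0,0,0,0,0,0,10]]'
python3 -c "
from h import *
go([.561,-.042,.0895],-21)"
```

```text
t: 13.45
tcp_pos: [0.5609, -0.0406, 0.1613]
tool_rot: [-2.585, -1.783, 0.001]
wrist_force: [-0.2, -0.8, -0.9]
gripper_width: 0.0229
finger_force: 29.9
t 13.45 tcp [ 0.5609 -0.0406  0.1613] closing -20.8 tilt [-0.001   0.0005] shift mm [-1.3  0.7 71.8] turn z 0.003 F [-0.2 -0.8 -0.9] w 0.0229
```

```bash
python3 -m jog '[[0,0,0,-1,1,25,10],[0,0,0,0,0,25,10],[0,0,0,0,0,8,10],[0,0,0,0,0,5,10],[0,0,0,0,0,3,10],[0,0,0,0,0,3,10],[0,0,0,0,0,2,10],[0,0,0,0,0,0,10]]'
python3 - <<'E'
from h import *
from rig import ctrl
go([.561,-.042,.0895],-21)
s=ctrl.capture("side")["color"];t=ctrl.capture("top")["color"]
v=np.hstack([cv2.resize(t[120:240,310:430],None,fx=3.3,fy=3.3,interpolation=2),cv2.resize(s[110:230,215:335],None,fx=3.3,fy=3.3,interpolation=2)])
cv2.imwrite("pics/g4.png",v);print(v.shape)
E
```

```text
t: 14.45
tcp_pos: [0.5624, -0.0433, 0.0904]
tool_rot: [2.588, 1.781, 0.0]
wrist_force: [0.2, -0.1, -1.1]
gripper_width: 0.0227
finger_force: 29.9
t 14.45 tcp [ 0.5624 -0.0433  0.0904] closing -20.9 tilt [ 0.0001 -0.0001] shift mm [ 0.8 -1.8  0.9] turn z 0.001 F [ 0.2 -0.1 -1.1] w 0.0227
(396, 792, 3)
```

View pics/g4.png

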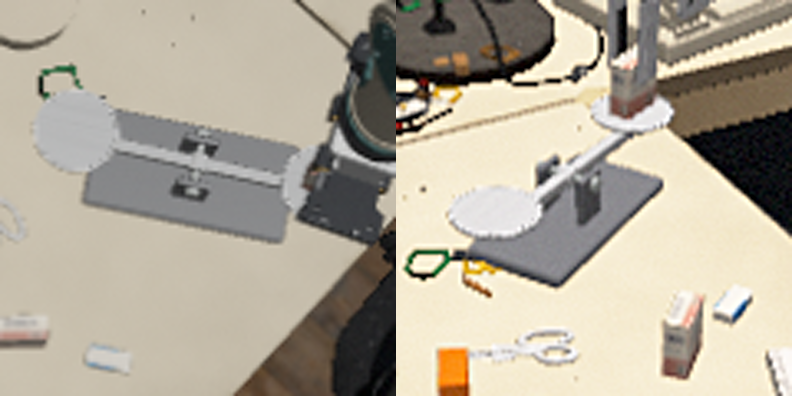

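The carton stands at the middle of the right pan (side crop (630,110)). Releasing.

```bash
python3 -m jog '[[0,0,0,0,0,0,50],[0,0,0,0,0,0,50],[0,0,0,0,0,0,50],[0,0,0,0,0,0,50],[0,0,0,0,0,0,50],[0,0,0,0,0,-15,50],[0,0,0,0,0,-30,50],[0,0,0,0,0,-40,60]]'
python3 -c "
from h import *
go([.4345,.245,.18],0)"
```

```text
t: 15.55
tcp_pos: [0.5619, -0.0432, 0.1766]
tool_rot: [-2.587, -1.781, 0.001]
wrist_force: [0.2, 0.3, -0.2]
gripper_width: 0.0538
finger_force: 0.0
t 15.55 tcp [ 0.5619 -0.0432  0.1766] closing -20.9 tilt [-0.001   0.0002] shift mm [ 223.8 -221.8   -3.2] turn z -0.365 F [ 0.2  0.3 -0.2] w 0.0538
```

```bash
python3 -m jog '[[0,0,0,20,-20,0,60],[0,0,0,36,-36,0,60],[0,0,0,40,-40,0,60],[0,0,0,40,-40,0,60],[0,0,0,40,-40,0,60],[0,0,0,32,-32,0,60],[0,0,0,16,-14,0,60],[0,0,-0.18,0,0,0,60]]'
python3 -m jog '[[0,0,-0.18,0,0,0,60],[0,0,0,0,0,0,60],[0,0,0,0,0,0,60],[0,0,0,0,0,0,60],[0,0,0,0,0,0,60],[0,0,0,0,0,0,60],[0,0,0,0,0,0,60],[0,0,0,0,0,0,60]]'
python3 -c "
from h import *
from rig import ctrl
go([.4345,.245,.0265],0)
cv2.imwrite('pics/s5.png',ctrl.capture('side')['color']);cv2.imwrite('pics/t5.png',ctrl.capture('top')['color'])"
```

```text
t: 16.55
tcp_pos: [0.4341, 0.248, 0.1767]
tool_rot: [-2.408, -2.018, -0.003]
wrist_force: [0.4, -0.1, -0.8]
gripper_width: 0.0564
finger_force: 0.0
t: 17.55
tcp_pos: [0.435, 0.2452, 0.1754]
tool_rot: [2.227, 2.216, -0.0]
wrist_force: [-0.1, 0.5, -0.5]
gripper_width: 0.0565
finger_force: 0.0
t 17.55 tcp [0.435  0.2452 0.1754] closing -0.3 tilt [ 0. -0.] shift mm [ -0.2  -0.5 148.9] turn z -0.005 F [-0.1  0.5 -0.5] w 0.0565
```

```bash
python3 -m jog '[[0,0,0,0,0,25,60],[0,0,0,0,0,40,60],[0,0,0,0,0,40,60],[0,0,0,0,0,25,60],[0,0,0,0,0,12,60],[0,0,0,0,0,7,60],[0,0,0,0,0,0,60],[0,0,0,0,0,0,10]]'
python3 -m jog '[[0,0,0,0,0,0,10],[0,0,0,0,0,0,10],[0,0,0,0,0,0,10],[0,0,0,0,0,0,10],[0,0,0,0,0,0,10],[0,0,0,0,0,-20,10],[0,0,0,0,0,-40,10],[0,0,0,0,0,-40,10]]'
python3 -c "
from h import *
go([.615,.191,.17],0)"
```

```text
t: 18.65
tcp_pos: [0.4356, 0.2456, 0.0272]
tool_rot: [2.227, 2.215, 0.002]
wrist_force: [0.0, -0.7, -0.5]
gripper_width: 0.0497
finger_force: 0.0
t: 19.65
tcp_pos: [0.4344, 0.2449, 0.1269]
tool_rot: [-2.226, -2.216, 0.002]
wrist_force: [-0.2, 0.2, -1.8]
gripper_width: 0.023
finger_force: 30.0
t 19.65 tcp [0.4344 0.2449 0.1269] closing -0.3 tilt [-0.0015 -0.0006] shift mm [-53.  180.8 -43.3] turn z -0.005 F [-0.2  0.2 -1.8] w 0.023
```

```bash
python3 -m jog '[[0,0,0,0,0,-25,10],[0,0,0,-4,15,-18,10],[0,0,0,-12,40,0,10],[0,0,0,-14,48,0,10],[0,0,0,-12,44,0,10],[0,0,0,-8,24,0,10],[0,0,0,-3,10,0,10],[0,0,0,0,0,0,10]]'
python3 -c "
from h import *
go([.615,.191,.0985],0)"
```

```text
t: 20.65
tcp_pos: [0.6151, 0.1913, 0.1688]
tool_rot: [-2.227, -2.215, 0.002]
wrist_force: [-0.4, 0.2, -1.6]
gripper_width: 0.0226
finger_force: 30.0
t 20.65 tcp [0.6151 0.1913 0.1688] closing -0.3 tilt [-0.0014 -0.0001] shift mm [-0.3  0.  70.3] turn z -0.005 F [-0.4  0.2 -1.6] w 0.0226
```

```bash
python3 -m jog '[[0,0,0,0,0,20,10],[0,0,0,0,0,25,10],[0,0,0,0,0,8,10],[0,0,0,0,0,4,10],[0,0,0,0,0,4,10],[0,0,0,0,0,4,10],[0,0,0,0,0,3,10],[0,0,0,0,0,2,10]]'
python3 -m jog '[[0,0,0,0,0,0,10],[0,0,0,0,0,0,10],[0,0,0,0,0,0,50],[0,0,0,0,0,0,50],[0,0,0,0,0,0,50],[0,0,0,0,0,0,50],[0,0,0,0,0,0,50],[0,0,0,0,0,-10,50]]'
python3 -m jog '[[0,0,0,0,0,-25,50],[0,0,0,0,0,-40,50],[0,0,0,0,0,-40,50],[0,0,0,-30,0,0,50],[0,0,0,-50,0,0,50],[0,0,0,0,0,0,50],[0,0,0,0,0,0,50],[0,0,0,0,0,0,50]]'
python3 - <<'E'
from h import *
from rig import ctrl
go([.615,.191,.0985],0)
s=ctrl.capture("side")["color"];t=ctrl.capture("top")["color"]
v=np.hstack([cv2.resize(s[110:230,215:335],None,fx=3.3,fy=3.3,interpolation=2),cv2.resize(t[140:260,240:360],None,fx=3.3,fy=3.3,interpolation=2)])
cv2.imwrite("pics/g6.png",v)
E
```

```text
t: 21.65
tcp_pos: [0.616, 0.1914, 0.0995]
tool_rot: [2.227, 2.216, 0.001]
wrist_force: [0.1, 0.8, -0.1]
gripper_width: 0.0228
finger_force: 30.0
t: 22.65
tcp_pos: [0.6151, 0.191, 0.109]
tool_rot: [-2.226, -2.216, 0.003]
wrist_force: [0.2, 0.1, 0.4]
gripper_width: 0.0471
finger_force: 0.0
t: 23.65
tcp_pos: [0.6151, 0.1133, 0.2148]
tool_rot: [-2.224, -2.218, -0.002]
wrist_force: [0.1, 0.7, 0.2]
gripper_width: 0.0469
finger_force: 0.0
t 23.65 tcp [0.6151 0.1133 0.2148] closing -0.2 tilt [0.0003 0.0013] shift mm [ 77.6  -0.4 116.4] turn z -0.003 F [0.1 0.7 0.2] w 0.0469
```

View pics/g6.png

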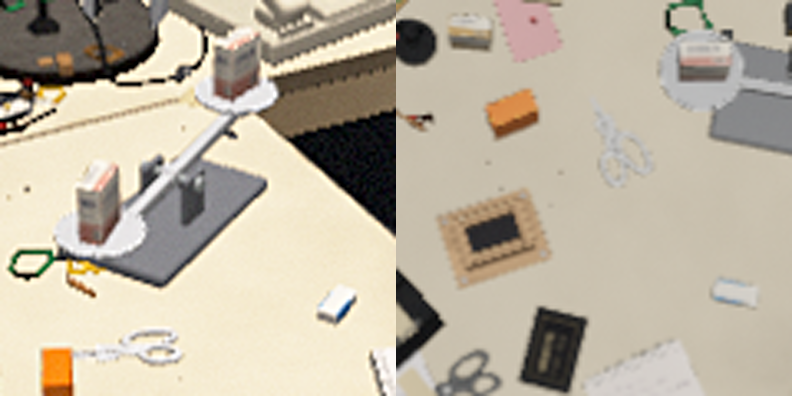

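Left pan is down: its centre is at (101,230), against 218 when level. The right pan is up: (237,90) against 103. So the left carton (originally near the holder) is heavier, with the beam on its stop. I'll pick it up.

```bash
python3 -m jog '[[0,0,0,25,0,0,50],[0,0,0,35,0,0,50],[0,0,0,17.5,-0.5,0,50],[0,0,0,0,0,20,50],[0,0,0,0,0,40,50],[0,0,0,0,0,35,50],[0,0,0,0,0,20,50],[0,0,0,0,0,10,50]]'
python3 -c "
from h import *
go([.615,.191,.0875],0)"
```

```text
t: 24.75
tcp_pos: [0.615, 0.1887, 0.0886]
tool_rot: [-2.227, -2.216, 0.001]
wrist_force: [0.8, 0.0, 0.6]
gripper_width: 0.047
finger_force: 0.0
t 24.75 tcp [0.615  0.1887 0.0886] closing -0.3 tilt [-0.0007 -0.0004] shift mm [ 2.3 -0.1  1. ] turn z -0.005 F [0.8 0.  0.6] w 0.047
```

```bash
python3 -m jog '[[0,0,0,2.2,0,0.5,50],[0,0,0,0,0,0,10],[0,0,0,0,0,0,10],[0,0,0,0,0,0,10],[0,0,0,0,0,0,10],[0,0,0,0,0,0,10],[0,0,0,0,0,-3,10],[0,0,0,0,0,-4,10]]'
python3 -m jog '[[0,0,0,0,0,-5,10],[0,0,0,0,0,-5,10],[0,0,0,0,0,-6,10],[0,0,0,0,0,-10,10],[0,0,0,0,0,-20,10],[0,0,0,0,0,-30,10],[0,0,0,0,0,-20,10],[0,0,0,0,0,0,10]]'
python3 -c "
from h import *
go([.470,.392,.15],16.5)"
```

```text
t: 25.75
tcp_pos: [0.615, 0.191, 0.0957]
tool_rot: [-2.227, -2.216, 0.001]
wrist_force: [1.4, 1.0, -0.6]
gripper_width: 0.0228
finger_force: 30.0
t: 26.75
tcp_pos: [0.6163, 0.1916, 0.1939]
tool_rot: [2.226, 2.215, 0.005]
wrist_force: [0.4, 0.4, -2.1]
gripper_width: 0.0227
finger_force: 30.0
t 26.75 tcp [0.6163 0.1916 0.1939] closing -0.3 tilt [0.0036 0.0013] shift mm [ 199.6 -147.5   43.6] turn z -0.293 F [ 0.4  0.4 -2.1] w 0.0227
```

```bash
python3 -m jog '[[0,0,0,20,-15,0,10],[0,0,0,40,-29,0,10],[0,0,0,42,-32,0,10],[0,0,0,42,-32,0,10],[0,0,0,36,-26,0,10],[0,0,0,19,-13.5,0,10],[0,0,-0.15,0,0,20,10],[0,0,-0.143,0,0,20,10]]'
python3 -m jog '[[0,0,0,0,0,25,10],[0,0,0,0,0,20,10],[0,0,0,0,0,10,10],[0,0,0,0,0,0,10],[0,0,0,0,0,0,10],[0,0,0,0,0,0,10],[0,0,0,0,0,0,10],[0,0,0,0,0,0,10]]'
python3 - <<'E'
from h import *
from rig import ctrl
go([.470,.392,.0675],16.5)
s=ctrl.capture("side")["color"];t=ctrl.capture("top")["color"]
cv2.imwrite("pics/s7.png",s);cv2.imwrite("pics/t7.png",t)
f=6
su,sv=proj("side",[[.47,.392,.06]])[0].astype(int); tu,tv=proj("top",[[.47,.392,.06]])[0].astype(int)
v=np.hstack([cv2.resize(s[sv-33:sv+33,su-33:su+33],None,fx=f,fy=f,interpolation=2),cv2.resize(t[tv-33:tv+33,tu-33:tu+33],None,fx=f,fy=f,interpolation=2)])
print((su,sv),(tu,tv),v.shape);cv2.imwrite("pics/g7.png",v)
E
```

```text
t: 27.75
tcp_pos: [0.4679, 0.3906, 0.1506]
tool_rot: [1.872, 2.523, -0.002]
wrist_force: [-0.1, -0.1, -2.0]
gripper_width: 0.0231
finger_force: 30.0
t: 28.75
tcp_pos: [0.4689, 0.3908, 0.0972]
tool_rot: [1.88, 2.517, 0.001]
wrist_force: [0.4, 0.8, -1.4]
gripper_width: 0.0226
finger_force: 30.0
t 28.75 tcp [0.4689 0.3908 0.0972] closing 16.5 tilt [0.0005 0.0002] shift mm [ 0.8  1.4 29.7] turn z -0.0 F [ 0.4  0.8 -1.4] w 0.0226
(np.int64(272), np.int64(233)) (np.int64(268), np.int64(207)) (396, 792, 3)
```

View pics/g7.png

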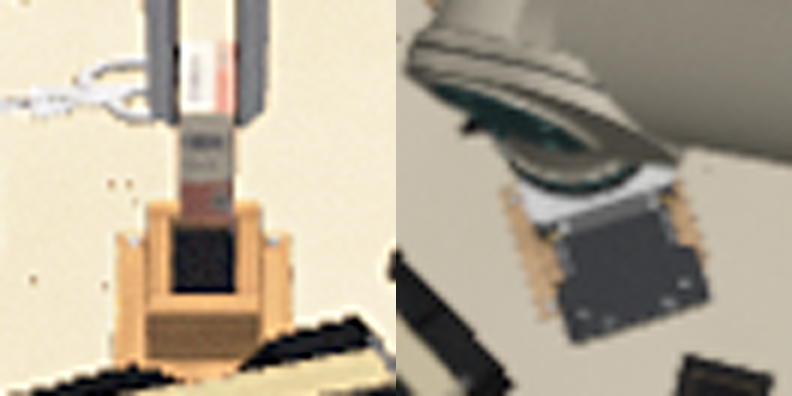

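Run:
```python
from h import *
a=np.radians(16.5);Rz=np.array([[np.cos(a),-np.sin(a)],[np.sin(a),np.cos(a)]])
def box(c,hx,hy,z): return [np.r_[np.array(c)+Rz@[sx*hx,sy*hy],z] for sx,sy in((-1,1),(1,1),(1,-1),(-1,-1))]
pr=lambda P:((proj("side",P)-[239,200]+.5)*6-.5).round().tolist()
c=(.470,.392)
for n,P in(("outer top",box(c,.0235,.035,.032)),("mouth",box(c,.0135,.025,.032)),("floor26",box(c,.0135,.025,.026)),("floor19",box(c,.0135,.025,.019)),("carton bot",box((.4689,.3908),.0115,.023,.0707)),("carton top",box((.4689,.3908),.0115,.023,.1267))): print(n,pr(P))
```

```text
outer top [[263.0, 313.0], [146.0, 312.0], [152.0, 199.0], [264.0, 200.0]]
mouth [[239.0, 296.0], [172.0, 295.0], [175.0, 215.0], [240.0, 215.0]]
floor26 [[239.0, 307.0], [172.0, 306.0], [175.0, 225.0], [240.0, 226.0]]
floor19 [[238.0, 320.0], [172.0, 319.0], [175.0, 238.0], [239.0, 239.0]]
carton bot [[238.0, 218.0], [180.0, 218.0], [183.0, 145.0], [239.0, 145.0]]
carton top [[239.0, 107.0], [179.0, 107.0], [182.0, 35.0], [240.0, 36.0]]
```

The carton bottom spans side crop u 180–235, the slot mouth 172–235. So I shift about 1.5 mm along tool +y, then lower gently.

```bash
python3 -m jog '[[0,0,0,0,1.5,8,10],[0,0,0,0,0,10,10],[0,0,0,0,0,8,10],[0,0,0,0,0,5,10],[0,0,0,0,0,2,10],[0,0,0,0,0,0,10],[0,0,0,0,0,0,10],[0,0,0,0,0,0,10]]'
python3 -m jog '[[0,0,0,0,0,1,10],[0,0,0,0,0,1,10],[0,0,0,0,0,1,10],[0,0,0,0,0,1,10],[0,0,0,0,0,1,10],[0,0,0,0,0,0,10],[0,0,0,0,0,0,10],[0,0,0,0,0,0,10]]'
python3 -c "
from h import *
go([.470,.392,.035],16.5)
from rig import ctrl
cv2.imwrite('pics/s8.png',ctrl.capture('side')['color'])"
```

```text
t: 29.85
tcp_pos: [0.4703, 0.3913, 0.0642]
tool_rot: [1.88, 2.517, 0.001]
wrist_force: [0.5, -0.4, -0.8]
gripper_width: 0.0222
finger_force: 30.0
t: 30.85
tcp_pos: [0.4702, 0.3912, 0.0589]
tool_rot: [1.88, 2.517, 0.0]
wrist_force: [0.1, 0.0, -0.9]
gripper_width: 0.0225
finger_force: 30.0
t 30.85 tcp [0.4702 0.3912 0.0589] closing 16.5 tilt [0.0001 0.0001] shift mm [ 0.8  0.1 23.9] turn z 0.0 F [ 0.1  0.  -0.9] w 0.0225
```

```bash
python3 -m jog '[[0,0,0,0,0,0.5,10],[0,0,0,0,0,0.5,10],[0,0,0,0,0,0.5,10],[0,0,0,0,0,0.5,10],[0,0,0,0,0,0.5,10],[0,0,0,0,0,0.5,10],[0,0,0,0,0,0,10],[0,0,0,0,0,0,10]]'
python3 -m jog '[[0,0,0,0,0,0.5,10],[0,0,0,0,0,0.5,10],[0,0,0,0,0,0.5,10],[0,0,0,0,0,0.5,10],[0,0,0,0,0,0,10],[0,0,0,0,0,0,10],[0,0,0,0,0,0,10],[0,0,0,0,0,0,10]]'
```

```text
t: 31.9
tcp_pos: [0.4702, 0.3912, 0.0559]
tool_rot: [1.88, 2.517, 0.0]
wrist_force: [0.2, 0.0, -1.4]
gripper_width: 0.0231
finger_force: 30.0
t: 32.9
tcp_pos: [0.4702, 0.3912, 0.0547]
tool_rot: [1.879, 2.517, 0.0]
wrist_force: [-0.9, -0.6, 5.8]
gripper_width: 0.0226
finger_force: 30.0
```

```bash
python3 -m jog '[[0,0,0,0,0,0.3,10],[0,0,0,0,0,0.3,10],[0,0,0,0,0,0.3,10],[0,0,0,0,0,0,10],[0,0,0,0,0,0,10],[0,0,0,0,0,0,10],[0,0,0,0,0,0,10],[0,0,0,0,0,0,10]]'
python3 - <<'E'
from h import *
from rig import ctrl
s=ctrl.capture("side")["color"]
cv2.imwrite("pics/g9.png",cv2.resize(s[180:260,232:312],None,fx=7,fy=7,interpolation=2))
E
```

```text
t: 33.9
tcp_pos: [0.4702, 0.3913, 0.0538]
tool_rot: [1.879, 2.517, 0.001]
wrist_force: [-1.8, -1.0, 6.0]
gripper_width: 0.0228
finger_force: 30.0
```

View pics/g9.png

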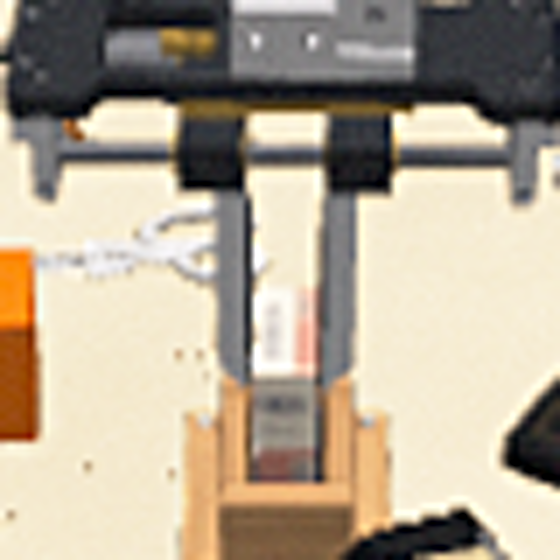

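The carton is inside the slot: near wall top at (285,485), with the pink band partly hidden behind it. The force is steady at about 7 N while sliding, so I push down.

```bash
python3 -m jog '[[0,0,0,0,0,0.6,10],[0,0,0,0,0,0.6,10],[0,0,0,0,0,0.6,10],[0,0,0,0,0,0.6,10],[0,0,0,0,0,0.6,10],[0,0,0,0,0,0.6,10],[0,0,0,0,0,0.6,10],[0,0,0,0,0,0.6,10]]'
python3 -m jog '[[0,0,0,0,0,0.6,10],[0,0,0,0,0,0.6,10],[0,0,0,0,0,0.6,10],[0,0,0,0,0,0.6,10],[0,0,0,0,0,0.6,10],[0,0,0,0,0,0.6,10],[0,0,0,0,0,0.6,10],[0,0,0,0,0,0.6,10]]'
```

```text
t: 34.95
tcp_pos: [0.4702, 0.3912, 0.0491]
tool_rot: [1.879, 2.517, 0.0]
wrist_force: [-1.2, -1.3, 6.6]
gripper_width: 0.0228
finger_force: 30.0
t: 35.95
tcp_pos: [0.4702, 0.3913, 0.0443]
tool_rot: [1.879, 2.517, 0.0]
wrist_force: [-1.5, -1.7, 5.6]
gripper_width: 0.0231
finger_force: 30.0
```

```bash
python3 -m jog '[[0,0,0,0,0,0.6,10],[0,0,0,0,0,0.6,10],[0,0,0,0,0,0.6,10],[0,0,0,0,0,0.6,10],[0,0,0,0,0,0.6,10],[0,0,0,0,0,0.6,10],[0,0,0,0,0,0.6,10],[0,0,0,0,0,0.6,10]]'
python3 -m jog '[[0,0,0,0,0,0.25,10],[0,0,0,0,0,0.25,10],[0,0,0,0,0,0.25,10],[0,0,0,0,0,0.25,10],[0,0,0,0,0,0.25,10],[0,0,0,0,0,0.25,10],[0,0,0,0,0,0,10],[0,0,0,0,0,0,10]]'
```

```text
t: 36.95
tcp_pos: [0.4702, 0.3913, 0.0395]
tool_rot: [1.879, 2.517, 0.0]
wrist_force: [-1.5, -2.3, 6.3]
gripper_width: 0.0226
finger_force: 30.0
t: 37.95
tcp_pos: [0.4702, 0.3913, 0.038]
tool_rot: [1.879, 2.517, 0.001]
wrist_force: [-1.4, -1.7, 5.4]
gripper_width: 0.0231
finger_force: 30.0
```

```bash
python3 -m jog '[[0,0,0,0,0,0.25,10],[0,0,0,0,0,0.25,10],[0,0,0,0,0,0.25,10],[0,0,0,0,0,0.25,10],[0,0,0,0,0,0.25,10],[0,0,0,0,0,0,10],[0,0,0,0,0,0,10],[0,0,0,0,0,0,10]]'
```

```text
t: 38.95
tcp_pos: [0.4702, 0.3913, 0.0376]
tool_rot: [1.879, 2.516, 0.001]
wrist_force: [-2.9, -2.1, 11.6]
gripper_width: 0.023
finger_force: 30.0
```

```bash
python3 -m jog '[[0,0,0,0,0,0.2,10],[0,0,0,0,0,0.2,10],[0,0,0,0,0,0.2,10],[0,0,0,0,0,0.2,10],[0,0,0,0,0,0.2,10],[0,0,0,0,0,0,10],[0,0,0,0,0,0,10],[0,0,0,0,0,0,10]]'
```

```text
t: 39.95
tcp_pos: [0.4702, 0.3913, 0.0375]
tool_rot: [1.879, 2.516, 0.001]
wrist_force: [-3.5, -3.9, 19.4]
gripper_width: 0.0229
finger_force: 30.0
```

The bottom stop is reached: motion stopped and the force rose to 19 N. I unload, release and retreat.

```bash
python3 -m jog '[[0,0,0,0,0,-1.0,10],[0,0,0,0,0,-0.8,10],[0,0,0,0,0,0,40],[0,0,0,0,0,0,40],[0,0,0,0,0,0,40],[0,0,0,0,0,0,40],[0,0,0,0,0,-10,40],[0,0,0,0,0,-30,40]]'
python3 -m jog '[[0,0,0,0,0,-40,40],[0,0,0,0,0,-50,40],[0,0,0,0,0,-40,40],[0,0,0,-50,-30,0,40],[0,0,0,-55,-30,0,40],[0,0,0,-55,-30,0,40],[0,0,0,0,0,0,40],[0,0,0,0,0,0,40]]'
python3 - <<'E'
from h import *
from rig import ctrl
s=ctrl.capture("side")["color"];t=ctrl.capture("top")["color"]
go([.4,.3,.2],0)
cv2.imwrite("pics/s10.png",s);cv2.imwrite("pics/t10.png",t)
s7=cv2.imread("pics/side0.png");t0=cv2.imread("pics/top0.png")
D=lambda a,b,r:(int((np.abs(a[r].astype(int)-b[r]).max(2)>50).sum()))
print("rubber side",D(s,s7,np.s_[196:208,310:324]),"tin top",D(t,t0,np.s_[232:260,276:300]),"tin side",D(s,s7,np.s_[232:256,303:339]))
# column through the holder/carton: predicted seated outline vs image edges
a=np.radians(16.5);Rz=np.array([[np.cos(a),-np.sin(a)],[np.sin(a),np.cos(a)]])
P=[np.r_[np.array([.470,.392])+Rz@[sx*.0115,sy*.023],z] for z in(.064,.032) for sx,sy in((-1,1),(1,1),(1,-1),(-1,-1))]
q=proj("side",P).round(1);print(q.tolist())
u=int(q[:4,0].mean());print(u,[(v,s[v,u].tolist()) for v in range(int(q[:4,1].min())-5,int(q[:,1].max())+4,1)])
# lighter carton on the right pan: pan now loaded, down
print("right pan crop red px",int(((s[120:160,270:310,2].astype(int)-s[120:160,270:310,1])>30).sum()))
E
```

```text
t: 40.95
tcp_pos: [0.4693, 0.3904, 0.0763]
tool_rot: [-1.879, -2.517, 0.004]
wrist_force: [0.7, 0.4, 0.1]
gripper_width: 0.0375
finger_force: 0.0
t: 41.95
tcp_pos: [0.43, 0.2134, 0.2075]
tool_rot: [1.88, 2.516, 0.004]
wrist_force: [0.5, 0.1, -0.5]
gripper_width: 0.0375
finger_force: 0.0
t 42.05 tcp [0.4298 0.2145 0.2072] closing 16.6 tilt [0.0012 0.0018] shift mm [90.4 -4.1  7.3] turn z 0.29 F [0.1 0.2 0.5] w 0.0372
rubber side 0 tin top 0 tin side 0
[[277.6, 238.3], [268.0, 238.2], [268.5, 226.0], [277.8, 226.1], [277.5, 248.3], [268.1, 248.2], [268.5, 235.9], [277.7, 236.0]]
272 [(221, [208, 235, 245]), (222, [211, 235, 246]), (223, [206, 235, 245]), (224, [213, 237, 246]), (225, [211, 236, 246]), (226, [235, 247, 251]), (227, [244, 251, 253]), (228, [238, 248, 252]), (229, [239, 248, 251]), (230, [234, 241, 248]), (231, [230, 239, 246]), (232, [229, 239, 244]), (233, [233, 241, 246]), (234, [236, 244, 249]), (235, [231, 242, 246]), (236, [235, 244, 249]), (237, [255, 255, 255]), (238, [192, 208, 222]), (239, [118, 128, 138]), (240, [136, 150, 159]), (241, [126, 132, 137]), (242, [104, 104, 109]), (243, [99, 97, 103]), (244, [121, 130, 136]), (245, [130, 146, 153]), (246, [125, 134, 142]), (247, [129, 138, 143]), (248, [130, 134, 145]), (249, [125, 175, 230]), (250, [125, 189, 243]), (251, [116, 171, 230])]
right pan crop red px 48
```

Run:
```python
from h import *
from rig import ctrl
s=ctrl.capture("side")["color"].astype(int)
a=np.radians(-21);Rz=np.array([[np.cos(a),-np.sin(a)],[np.sin(a),np.cos(a)]])
P=[np.r_[np.array([.5615,-.0425])+Rz@[sx*.0115,sy*.023],z] for z in(.06,.116) for sx in(-1,1) for sy in(-1,1)]
q=proj("side",P);print("predicted",q.min(0),q.max(0))
m=(s[100:170,265:310,2]-s[100:170,265:310,1])>30;v,u=np.nonzero(m);print("pink",u.min()+265,u.max()+265,v.min()+100,v.max()+100)
ok=m.sum()>30 and abs(u.mean()+265-q[:,0].mean())<6 and v.max()+100<q[:,1].max()+6
print(ok)
if ok: print(ctrl.job_done())
```

```text
predicted [279.26750735 124.67567996] [294.13385059 147.94668877]
pink 280 307 101 146
True
the job is handed in; nothing more can be done
None
```

The balance showed the left-pan carton, originally the one nearer the holder, to be heavier; it now stands upright in the slot, pushed down with the floor to its bottom stop, where the vertical push ended at 19.4 N (about 20 N counting sideways force). The lighter one still stands on the right pan, the eraser and tin look unmoved, and I handed the job in at about 42 s.

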